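Chuck up the paint marker and snap its cap on

ROBOT

A 7-joint arm with a two-finger parallel gripper is mounted at the origin on a cart in front of the work surface, level with it; the furniture and walls round the work are solid. World frame = base frame: x ahead of the robot, y to its left, z up, the work surface at z = 0. Lengths are in m, angles in rad, forces in N, time in s.
With the tool pointing down it reaches from about 0.35 to 0.9 m from the base axis. Payload 7.2 kg.
Tool frame: the origin (TCP) lies at the very end of the fingers, on their centre line; the grasp point (between the pads) lies 19 mm behind it; z points along the fingers, y is the line along which they close (so a half turn about z gives the same grasp; the last joint's range is limited). The gripper opens to 85 mm and grips with 20 to 120 N. Pads are 22 mm wide; open, the fingers measure 114 mm over their backs; the gripper's body (76 mm by 85 mm) begins 54 mm behind the grasp point. The pads swing forward as they close: fully open they stand 13 mm farther back than shut.
Start: joints at [-0.068, 0.411, -0.013, 1.596, 0.006, 1.134, -0.082], TCP at [0.625, -0, 0.21] pointing down, gripper open.
Joint ranges: [-2.95, 2.95], [-0.29, 1.99], [-1.47, 1.44], [0.14, 2.54], [-1.03, 4.17], [0.13, 1.85], [-2.86, 2.86]. Speed limits (rad/s): [2.39, 2.39, 3.01, 3.01, 3.14, 3.14, 3.14].

INTERFACE

Orientations are given as a unit quaternion [w, x, y, z].
In Python, from workcell import readout, viewer, r gives the robot as it stands. The module is installed in compiled form; this text tells all that it offers.
- The arm moves only by the shell command python3 -m creep 'ROWS' [FORCE]. ROWS is JSON, a list of rows, each a list of 7 numbers: the shift along the tool's x, y, z in units of 50 mm (1.0 is 50 mm), then the turn, a rotation vector about the tool's x, y, z in units of 5 degrees (1.0 is 5 degrees), then the opening, from 0 (shut) to 1 (fully open). In form: [[dx, dy, dz, wx, wy, wz, claw], ...]. A call has exactly 8 rows; each row is the pose to reach, as a shift and turn from the pose commanded when the call began, along the tool's axes at that moment; what a row does not reach only later rows make up. A row lasts 1/8 s, in which the tool goes at most 62.5 mm and 10.7 degrees, less where a joint would pass 70% of its speed; a pose out of reach is approached as far as the arm can. A call with a gripper value outside its range is refused whole. The fingers move at their own pace and stop on an object; FORCE is the grip in N (left out, the last holds). Time passes only in rows, so rows that repeat a pose let the fingers close, or fill a call up. It gives the time, the measured TCP pose, the force, the opening and the grip force at its end, in the units of the state.
- readout.get_obs(): the state, without advancing time (a new reading comes with each control period).
- viewer.snapshot(name): name is "scene" or "side" or "wrist"; returns a dict with "color" (420x560x3 uint8, blue, green, red), "mtx" (3x3 intrinsics, pixels), "origin" and "attitude" of the camera in the world. Camera axes: x right, y up, looking along -z (the intrinsics and any distortion apply to the point x, -y, -z); pixel columns grow to the right and rows downward; lengths in m; the calibration is good to about 2 mm. A picture is of the moment at which its call begins. There is no depth.
- r.close_job(): hands the job in; it is judged then, once.
Trained networks look in the newest picture that a camera, given by its name, has taken for a name from the list of things; names that differ only in an ending like _2 or _b are one class to them, and where a whole thing is asked for, a point or a joint stands for the part that bears it (a point fixed in the world has none). Each returns a list of dicts, best first, with "confidence" (0 to 1); they miss things now and then, are a little off and sometimes report something else, mostly with a low value. They report only what shows in the picture. A call takes as long as a camera call.
- viewer.silhouettes(name, camera): "mask" (420x560 bool, what is visible of it) and "bbox" ([centre column, centre row, width, height] in pixels, round what is visible of it).
- viewer.landmark_of(name, camera): "at" ([column, row] in pixels: a listed point, or the origin of a listed thing).
The state is a dict: "t": time; "joint_pos": joint angles; "dq": joint speeds; "tau": joint torques, N m; "tcp_pos": TCP position; "tcp_rot": TCP orientation; "wrist_force": force on the tool from outside, world axes, zero at the start; "ft_torque": the same for the moment, N m; "gripper_width": opening from 0.0 (shut) to 1.0 (fully open); "grasp_force": force on a finger pad.
Only numpy, scipy, OpenCV 4.12 (cv2) and the standard library are available. Lean on these libraries where they do the work, as an engineer would, in place of code of your own. Each camera call takes 0.05 s, during which the arm holds its last target. There are 200 camera calls.

TASK

The refilled paint marker stands loose, nib up, in the open bench chuck. Turn the chuck's knurled sleeve clockwise (seen from above) until the jaws grip the barrel tight, then take the marker's cap (the short, wide one of the two that stand on the table) and press it straight down over the nib until it snaps past the bead and sits on the barrel's shoulder. Keep pressing after the snap and finish while still holding the cap pressed down firmly, without letting go, and leave everything else where it stands.

Things in the scene. Friction and masses are not known exactly. Their poses are not given: they have to be found in the camera images.
- chuck: Bench chuck, bolted down, axis vertical; origin under its axis, on the table. Flange 86 x 86 x 10 mm. Knurled dark steel sleeve 54 mm in diameter, 28 to 58 mm above the table, tapering to 47 mm at 63 mm; three jaws end 66 mm above the table. The marker's nib reaches 90 mm above the table on the same axis: leave room for it between the fingers.
- sleeve_grip (a point): Point on the chuck's axis at the height to grip the sleeve across its diameter, 50 mm above the table.
- chuck_sleeve (a joint): Turn of the sleeve in rad: 0 fully open, grows clockwise seen from above (towards closed); starts between 0.15 and 0.5. The three jaws move in together, 3.5 mm per rad, and meet the barrel at 1.2; then the sleeve goes stiff. It is tight from about 1.3, where the wrench is about 0.5 N m above that of free turning (0.5 N m, turned slowly). It stays where it is left.
- paint_marker: The marker; origin at its foot, z up along it to the nib. It stands in the chuck's bore, foot 10 mm above the table, with up to 4 mm of play sideways until the jaws grip it. Aluminium barrel 20 mm in diameter, 62 mm long, ending in a flat shoulder.
- marker_shoulder (a point): Centre of the marker's shoulder, on its axis, 72 mm above the table; z up along the marker. Above it a white neck 11 mm in diameter with a snap bead 15 mm in diameter (4 to 8 mm above the shoulder, crest at 6 to 7 mm), tapering to 8 mm at 13 mm, and a nib 6 mm in diameter that ends 18 mm above the shoulder.
- snap_cap: The marker's cap: bare aluminium, round, 22 mm in diameter, 42 mm tall, 80 g, standing mouth down. Origin in the middle of its mouth, z up. Bore 17 mm wide, 28 mm deep. Four sprung lips 3 mm above the mouth ride over the bead: the push rises to about 10 N while the mouth is 7 to 4 mm above the shoulder, drops (the cap pulls itself on), then the mouth lands. A firm press there is 10 to 20 N.
- cap_center (a point): Centre of the cap, half-way up (21 mm above its mouth); grasp it here across its diameter.
- cap_mouth (a point): Centre of the cap's mouth (its lower rim), 21 mm below the cap's centre; z up.
- slim_cap_center (a point): Centre (half-way up) of the other cap, which is for a thinner marker: bare aluminium, 16 mm in diameter, 54 mm tall, standing. A bystander, loose.
- capped_marker: A marker of the same kind with its cap on, standing, 22 mm in diameter, 104 mm tall; origin at its foot. A bystander, loose.
- pigment_jar: Pigment jar with a white screw lid, 40 mm in diameter, 36 mm tall; origin at its foot. A bystander, loose.
- resin_bottle: Small squeeze bottle with a pointed nozzle, 30 mm in diameter, 86 mm tall; origin at its foot. A bystander, loose.
- mixing_cup: Small open mixing cup, 41 mm wide, 28 mm tall; origin at its foot. A bystander, loose.
- tape_roll: Roll of masking tape lying flat, 84 mm wide, 18 mm tall; origin under its centre. A bystander, loose.

How it is judged:
By the outcome, as a careful person would: the job done as asked, in the order asked, and still so for the second after the job is handed in, while the arm keeps its last pose, push and grip.
It also fails if it takes over 67 s, if anything falls off the work surface, if the arm or the gripper's body presses on something with over 40 N, if the wrist force passes 120 N, or if a joint passes its speed limit or range.

## Working session

There is one attempt and no reset: what is moved stays moved. The work goes in short steps, Python scripts to look and compute and a shell command to move; the robot and the scene stay as the last step left them, time stands still between calls to the robot, and variables do not carry over. Pictures are saved under pics/ and viewed, at most 10 in all, crops included, and the job is handed in when it is done.

```bash
mkdir -p pics; cat > h.py <<'E'
import numpy as np, cv2
from workcell import readout, viewer, r
from scipy.spatial.transform import Rotation as R
def rot(q):
    q=np.asarray(q,float)
    return q if q.shape==(3,3) else R.from_quat([q[1],q[2],q[3],q[0]]).as_matrix()
def ray(s,px):
    K=np.array(s["mtx"]); d=np.linalg.inv(K)@[px[0],px[1],1.]
    d=rot(s["attitude"])@np.array([d[0],-d[1],-d[2]]); return np.array(s["origin"]),d/np.linalg.norm(d)
def atz(s,px,z):
    o,d=ray(s,px); return o+d*(z-o[2])/d[2]
def proj(s,p):
    c=rot(s["attitude"]).T@(np.array(p)-np.array(s["origin"])); c=np.array([c[0],-c[1],-c[2]]); q=np.array(s["mtx"])@c; return q[:2]/q[2]
def tri(rays):
    A=0;b=0
    for o,d in rays:
        P=np.eye(3)-np.outer(d,d);A=A+P;b=b+P@o
    return np.linalg.solve(A,b)
E
python3 - <<'E'
from h import *
print(readout.get_obs())
S={c:viewer.snapshot(c) for c in("scene","side","wrist")}
print({c:[k for k in s] for c,s in S.items()})
for c,s in S.items(): cv2.imwrite(f"pics/{c}0.png",s["color"]); print(c,np.round(s["origin"],3))
Z=dict(sleeve_grip=.05,marker_shoulder=.072,cap_center=.021,cap_mouth=0,slim_cap_center=.027,capped_marker=0,pigment_jar=0,resin_bottle=0,mixing_cup=0,tape_roll=0,chuck=0,paint_marker=.01)
for n,z in Z.items():
    rs=[]
    for c,s in S.items():
        for d in viewer.landmark_of(n,c)[:2]:
            print(n,c,round(d["confidence"],2),np.round(d["at"]),np.round(atz(s,d["at"],z),4))
            if d["confidence"]>.5: rs.append(ray(s,d["at"]))
    if len(rs)>1: print("   tri",np.round(tri(rs),4))
cv2.imwrite("pics/all0.png",np.hstack([cv2.resize(S[c]["color"],(400,300)) for c in("scene","side")]))
E
```

```text
{'t': 0.0, 'joint_pos': array([-0.06821025,  0.41193665, -0.01269853,  1.59704759,  0.00559059,
        1.1343004 , -0.08222812]), 'dq': array([-3.36540876e-04,  8.59071663e-04,  1.58068790e-03, -9.58101942e-05,
        1.99665974e-04, -8.96437560e-05,  1.17722342e-03]), 'tau': array([-1.18789325e-03, -6.00636005e+01,  6.81361444e-01, -2.99419034e+01,
        1.37590774e-02,  1.04116063e-02,  2.51732433e-05]), 'tcp_pos': array([ 6.24465542e-01, -4.30093994e-05,  2.09528820e-01]), 'tcp_rot': array([-5.43811559e-04,  7.07109919e-01,  7.07103158e-01, -6.24712978e-04]), 'wrist_force': array([ 0.38471787, -0.62708879,  0.25559814]), 'ft_torque': array([ 0.02644542, -0.00382992, -0.04657866]), 'grasp_force': 0.0, 'gripper_width': 0.9988037110319878}
{'scene': ['color', 'mtx', 'origin', 'attitude'], 'side': ['color', 'mtx', 'origin', 'attitude'], 'wrist': ['color', 'mtx', 'origin', 'attitude']}
scene [0.051 0.476 0.743]
side [ 0.14  -0.96   0.487]
wrist [0.624 0.076 0.373]
sleeve_grip scene 0.61 [316. 222.] [0.5401 0.0141 0.05  ]
sleeve_grip side 0.7 [276. 235.] [0.5414 0.0044 0.05  ]
sleev
[... 1849 characters left out ...]
mixing_cup side 0.57 [264. 312.] [ 0.4314 -0.2076  0.    ]
   tri [ 4.299e-01 -2.084e-01 -1.000e-04]
tape_roll scene 0.8 [240. 189.] [0.7646 0.0473 0.    ]
tape_roll scene 0.73 [296. 193.] [ 0.6712 -0.0442  0.    ]
tape_roll side 0.69 [352. 234.] [0.7651 0.0495 0.    ]
tape_roll wrist 0.72 [384. 146.] [0.7623 0.0452 0.    ]
   tri [0.7282 0.0185 0.0152]
chuck scene 0.97 [316. 240.] [0.5351 0.0141 0.    ]
chuck side 0.73 [275. 254.] [0.5429 0.0129 0.    ]
chuck wrist 0.85 [206. 175.] [0.5362 0.0085 0.    ]
   tri [ 5.382e-01  1.030e-02 -1.000e-04]
paint_marker scene 0.51 [317. 235.] [0.5374 0.0113 0.01  ]
paint_marker wrist 0.56 [204. 172.] [0.5363 0.0147 0.01  ]
   tri [0.5362 0.014  0.0123]
```

View pics/scene0.png

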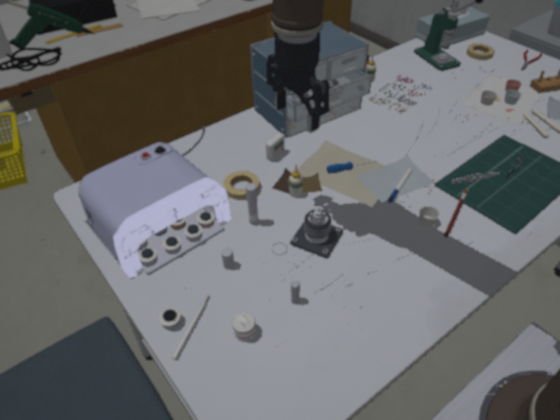

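View pics/wrist0.png

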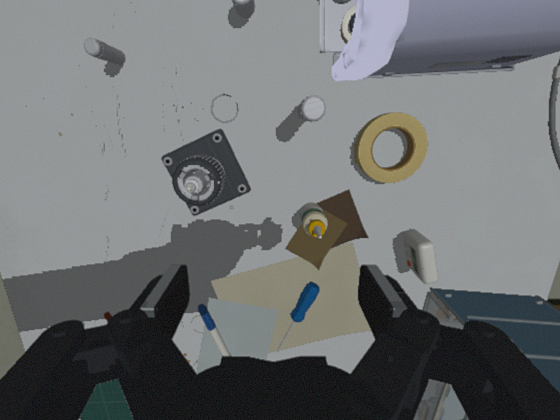

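The scene picture shows the wide cap at about (228,258), the slim cap at (295,292), the chuck at (317,232), the capped marker at (252,205) and the bottle at (296,183). The wrist picture shows the chuck at (200,180) with the marker nib up and clear space around it. I'll go above the chuck, pre-turned 60° counter-clockwise.

```bash
python3 -m creep '[[0.03,-0.29,0.2,0,0,-2,1],[0.06,-0.58,0.4,0,0,-4,1],[0.1,-0.87,0.6,0,0,-6,1],[0.13,-1.15,0.8,0,0,-8,1],[0.16,-1.44,1.0,0,0,-10,1],[0.19,-1.73,1.2,0,0,-12,1],[0.19,-1.73,1.2,0,0,-12,1],[0.19,-1.73,1.2,0,0,-12,1]]' 80
cat > look.py <<'E'
from h import *
import sys
tag=sys.argv[1]
S={c:viewer.snapshot(c) for c in("scene","side","wrist")}
for c,s in S.items(): cv2.imwrite(f"pics/{c}{tag}.png",s["color"])
for a in sys.argv[2:]:
    n,z=a.split("="); z=float(z); rs=[]
    for c,s in S.items():
        for d in viewer.landmark_of(n,c)[:1]:
            print(n,c,round(d["confidence"],2),np.round(d["at"]),np.round(atz(s,d["at"],z),4)); rs.append(ray(s,d["at"]))
    if len(rs)>1: print("   tri",np.round(tri(rs),4))
E
python3 look.py 1 chuck=0 sleeve_grip=.05 marker_shoulder=.072 cap_mouth=0 cap_center=.021
```

```text
t: 2.95
tcp_pos: [0.5394, 0.0093, 0.151]
tcp_rot: [0.001, 0.261, 0.965, 0.0]
wrist_force: [-0.1, -0.5, 0.6]
gripper_width: 0.999
grasp_force: 0.0
chuck scene 0.67 [314. 242.] [ 0.5326  0.0221 -0.    ]
chuck side 0.66 [274. 255.] [ 0.539   0.0087 -0.    ]
chuck wrist 0.59 [275. 190.] [0.5369 0.0122 0.    ]
   tri [ 0.5391  0.0145 -0.0054]
sleeve_grip scene 0.7 [318. 220.] [0.5387 0.0073 0.05  ]
sleeve_grip side 0.73 [277. 236.] [ 0.5413 -0.001   0.05  ]
   tri [0.5426 0.0045 0.0467]
marker_shoulder scene 0.6 [244. 191.] [0.6848 0.0873 0.072 ]
marker_shoulder side 0.39 [207. 222.] [0.4073 0.0791 0.072 ]
marker_shoulder wrist 0.97 [274. 212.] [0.5383 0.01   0.072 ]
   tri [0.5065 0.0838 0.127 ]
cap_mouth scene 0.74 [232. 265.] [0.5884 0.1881 0.    ]
cap_mouth side 0.69 [270. 227.] [0.593  0.1698 0.    ]
cap_mouth wrist 0.82 [451. 150.] [0.5937 0.1954 0.    ]
   tri [ 0.5959  0.1899 -0.0055]
cap_center scene 0.28 [296. 192.] [ 0.6573 -0.0308  0.021 ]
cap_center side 0.71 [266. 219.] [0.5843 0.1723 0.021 ]
cap_center wrist 0.67 [464. 152.] [0.594  0.1963 0.021 ]
   tri [0.547  0.0858 0.1162]
```

View pics/wrist1.png

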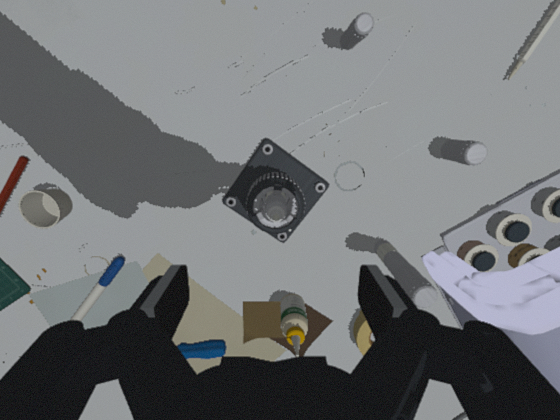

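The wrist picture shows the chuck flange with bolts at (267,149), (231,202), (282,237), (320,187), the nib near (275,206), and the fingers clear of the bottle and the capped marker.

```bash
python3 - <<'E'
from h import *
s=viewer.snapshot("wrist")
P=[atz(s,p,.010)[:2] for p in((267,149),(231,202),(282,237),(320,187))]
print(np.round(P,4),np.mean(P,0))
for p in((275,206),):print(atz(s,p,.09))
for nm in("chuck","chuck_sleeve"):
  for d in viewer.silhouettes(nm,"wrist")[:1]:
    m=d["mask"].astype(np.uint8); c=max(cv2.findContours(m,0,1)[0],key=cv2.contourArea)
    print(nm,d["confidence"],d["bbox"],cv2.minAreaRect(c),np.round(atz(s,cv2.minAreaRect(c)[0],.01),4))
o=readout.get_obs();T=rot(o["tcp_rot"]);print(o["tcp_pos"],np.round(T,3))
E
```

```text
[[ 0.4922  0.0278]
 [ 0.5213 -0.0344]
 [ 0.5844 -0.0067]
 [ 0.5547  0.0565]] [0.53816664 0.01081739]
[0.52840687 0.01585351 0.09      ]
chuck 0.91 [278.9, 192.1, 105.0, 103.7] ((275.81622314453125, 192.00271606445312), (79.84431457519531, 80.06487274169922), 36.02737808227539) [0.5359 0.0131 0.01  ]
chuck_sleeve 0.72 [275.3, 203.9, 60.0, 63.5] ((275.5000305175781, 204.00001525878906), (60.37383270263672, 58.13776397705078), 63.43495178222656) [0.5473 0.0062 0.01  ]
[0.53850592 0.00949519 0.15039923] [[-0.866  0.5    0.   ]
 [ 0.5    0.866  0.   ]
 [-0.     0.    -1.   ]]
```

```bash
python3 -m creep '[[0.03,0.01,0.4,0,0,0,1],[0.03,0.01,0.8,0,0,0,1],[0.03,0.01,1.2,0,0,0,1],[0.03,0.01,1.6,0,0,0,1],[0.03,0.01,2.0,0,0,0,1],[0.03,0.01,2.4,0,0,0,1],[0.03,0.01,2.4,0,0,0,1],[0.03,0.01,2.4,0,0,0,1]]' 80
python3 look.py 2 chuck=0 
```

```text
t: 5.0
tcp_pos: [0.5379, 0.0108, 0.031]
tcp_rot: [0.0, 0.259, 0.966, 0.0]
wrist_force: [0.3, -0.7, 0.3]
gripper_width: 1.001
grasp_force: 0.0
chuck scene 0.85 [314. 242.] [ 0.5337  0.0203 -0.    ]
chuck side 0.69 [273. 254.] [0.5399 0.0158 0.    ]
chuck wrist 0.91 [274. 235.] [0.5389 0.0094 0.    ]
   tri [ 0.5384  0.0137 -0.0015]
```

View pics/wrist2.png

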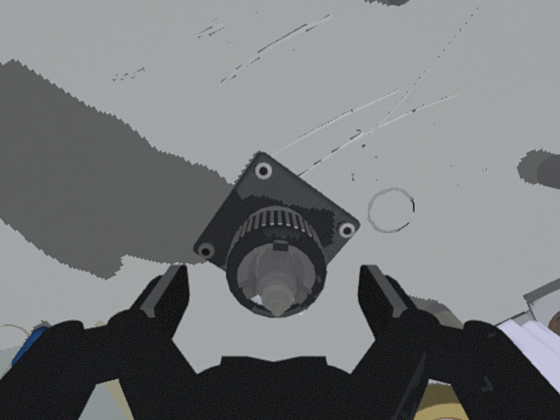

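The wrist picture shows the sleeve at (277,262), centred between the pads at x≈188 and 360, with the nib at (277,300). Closing now.

```bash
python3 -m creep '[[0,0,0,0,0,0,0.5],[0,0,0,0,0,0,0.5],[0,0,0,0,0,0,0.5],[0,0,0,0,0,0,0.5],[0,0,0,0,0,0,0.5],[0,0,0,0,0,0,0.5],[0,0,0,0,0,0,0.5],[0,0,0,0,0,0,0.5]]' 100; python3 -c "
from h import *;o=readout.get_obs();print(o['wrist_force'],o['ft_torque'],o['gripper_width'])"
```

```text
t: 6.3
tcp_pos: [0.5386, 0.0121, 0.0321]
tcp_rot: [0.001, 0.258, 0.966, 0.001]
wrist_force: [-2.5, 2.3, 14.9]
gripper_width: 0.568
grasp_force: 100.5
[-2.48376208  2.25492526 14.91428435] [0.80492322 0.67921857 0.23824517] 0.5684265821841854
```

```bash
python3 - <<'E'
from h import *
a=viewer.snapshot("wrist")["color"][200:380,120:430]
s=viewer.snapshot("side"); b=s["color"]; u=proj(s,[.538,.011,.06]).astype(int); b=b[u[1]-50:u[1]+50,u[0]-60:u[0]+60]
cv2.imwrite("pics/c3.png",np.hstack([cv2.resize(a,(430,300)),cv2.resize(b,(360,300))]))
E
```

```text
(no output)
```

View pics/c3.png

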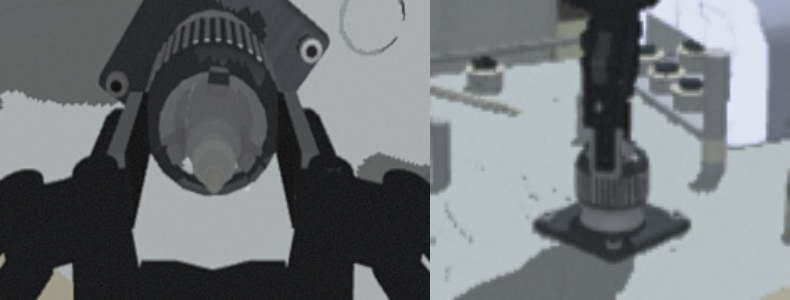

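Pads hold the upper half of the sleeve (picture: sleeve between the pads at (150–275, 90), tips about mid-sleeve). Turning.

```bash
python3 -m creep '[[0,0,0,0,0,0.6,0.5],[0,0,0,0,0,1.2,0.5],[0,0,0,0,0,1.8,0.5],[0,0,0,0,0,2.4,0.5],[0,0,0,0,0,3.0,0.5],[0,0,0,0,0,3.6,0.5],[0,0,0,0,0,4.2,0.5],[0,0,0,0,0,4.8,0.5]]' 110; python3 -c "
from h import *;o=readout.get_obs();print(o['wrist_force'],o['ft_torque'],o['tcp_rot'],o['joint_pos'][6],o['tau'][6])"
python3 -m creep '[[0,0,0,0,0,0.5,0.5],[0,0,0,0,0,1.0,0.5],[0,0,0,0,0,1.5,0.5],[0,0,0,0,0,2.0,0.5],[0,0,0,0,0,2.5,0.5],[0,0,0,0,0,3.0,0.5],[0,0,0,0,0,3.5,0.5],[0,0,0,0,0,4,0.5]]' 110; python3 -c "
from h import *;o=readout.get_obs();print(o['wrist_force'],o['ft_torque'],o['tcp_rot'],o['joint_pos'][6],o['tau'][6])"
```

```text
t: 7.4
tcp_pos: [0.539, 0.0125, 0.0323]
tcp_rot: [0.001, 0.454, 0.891, 0.001]
wrist_force: [-2.7, 3.8, 15.9]
gripper_width: 0.562
grasp_force: 110.7
[-2.74407926  3.83263773 15.87832494] [0.81378842 0.46860555 0.58101908] [0.00118511 0.4535018  0.89125348 0.0013958 ] 0.44713924252794685 -0.030705156968906522
t: 8.4
tcp_pos: [0.5393, 0.0127, 0.0323]
tcp_rot: [0.001, 0.601, 0.799, 0.002]
wrist_force: [-1.1, 5.0, 13.8]
gripper_width: 0.562
grasp_force: 110.9
[-1.08199023  5.01874279 13.80339094] [0.84561341 0.25551742 0.55391128] [0.00106197 0.60122742 0.79907507 0.00187266] 0.16014191243592496 -0.08645194815471768
```

```bash
for i in 1; do python3 -m creep '[[0,0,0,0,0,0.3,0.5],[0,0,0,0,0,0.6,0.5],[0,0,0,0,0,0.9,0.5],[0,0,0,0,0,1.2,0.5],[0,0,0,0,0,1.5,0.5],[0,0,0,0,0,1.8,0.5],[0,0,0,0,0,2.1,0.5],[0,0,0,0,0,2.4,0.5]]' 110; python3 -c "
from h import *;o=readout.get_obs();print(o['wrist_force'],o['ft_torque'],o['tcp_rot'],o['joint_pos'][6],o['tau'][6])"; done
```

```text
t: 9.4
tcp_pos: [0.5396, 0.0127, 0.0322]
tcp_rot: [0.001, 0.681, 0.732, 0.002]
wrist_force: [-0.9, 3.7, 13.2]
gripper_width: 0.56
grasp_force: 111.0
[-0.90365529  3.70995084 13.22304914] [0.8788205  0.12351747 0.82665941] [0.00101086 0.68102834 0.73225336 0.00209701] -0.010753205978732288 -0.5426887795329094
```

```bash
python3 -m creep '[[0,0,0,0,0,0.3,0.5],[0,0,0,0,0,0.6,0.5],[0,0,0,0,0,0.9,0.5],[0,0,0,0,0,1.2,0.5],[0,0,0,0,0,1.5,0.5],[0,0,0,0,0,1.8,0.5],[0,0,0,0,0,1.8,0.5],[0,0,0,0,0,1.8,0.5]]' 110; python3 -c "
from h import *;o=readout.get_obs();print(o['wrist_force'],o['ft_torque'],o['tcp_rot'],o['joint_pos'][6],o['tau'][6])"
```

```text
t: 10.4
tcp_pos: [0.5397, 0.0127, 0.0323]
tcp_rot: [0.001, 0.736, 0.677, 0.002]
wrist_force: [0.0, 3.9, 13.5]
gripper_width: 0.56
grasp_force: 111.1
[1.17904747e-02 3.88766889e+00 1.34810633e+01] [0.85950493 0.01647947 0.9094981 ] [0.00097181 0.73594098 0.67704129 0.00224231] -0.13828616521864112 -0.9148265048861504
```

```bash
python3 -m creep '[[0,0,0,0,0,0.25,0.5],[0,0,0,0,0,0.5,0.5],[0,0,0,0,0,0.75,0.5],[0,0,0,0,0,1.0,0.5],[0,0,0,0,0,1.25,0.5],[0,0,0,0,0,1.5,0.5],[0,0,0,0,0,1.75,0.5],[0,0,0,0,0,2.0,0.5]]' 120; python3 -c "
from h import *;o=readout.get_obs();print(o['wrist_force'],o['ft_torque'],o['tcp_rot'],o['joint_pos'][6],o['tau'][6])"
```

```text
t: 11.4
tcp_pos: [0.54, 0.0126, 0.0324]
tcp_rot: [0.001, 0.792, 0.611, 0.002]
wrist_force: [-0.3, 2.7, 13.8]
gripper_width: 0.557
grasp_force: 121.2
[-0.34097959  2.65593978 13.7942862 ] [ 0.61558563 -0.08102144  2.00668997] [0.00111925 0.79154096 0.61111074 0.00230519] -0.2797506248594592 -1.7448745295405388
```

```bash
python3 -m creep '[[0,0,0,0,0,0,1],[0,0,0,0,0,0,1],[0,0,0,0,0,0,1],[0,0,0,0,0,0,1],[0,0,0,0,0,0,1],[0,0,0,0,0,0,1],[0,0,0,0,0,0,1],[0,0,0,0,0,0,1]]' 60
python3 -m creep '[[0,0,-0.3,0,0,0,1],[0,0,-0.7,0,0,0,1],[0,0,-1.2,0,0,0,1],[0,0,-1.7,0,0,0,1],[0,0,-2.2,0,0,0,1],[0,0,-2.7,0,0,0,1],[0,0,-3.0,0,0,0,1],[0,0,-3.0,0,0,0,1]]'
python3 look.py 4 marker_shoulder=.072 sleeve_grip=.05 cap_mouth=0 cap_center=.021 chuck=0;  python3 -c "
from h import *;o=readout.get_obs();print(o['tcp_pos'],o['wrist_force'],o['ft_torque'],rot(o['tcp_rot']).round(4),o['joint_pos'])"
```

```text
t: 12.4
tcp_pos: [0.5375, 0.0107, 0.0304]
tcp_rot: [0.0, 0.793, 0.609, 0.0]
wrist_force: [0.6, 0.6, -0.1]
gripper_width: 0.998
grasp_force: 0.0
t: 13.4
tcp_pos: [0.5381, 0.0107, 0.1817]
tcp_rot: [0.001, 0.793, 0.609, 0.001]
wrist_force: [0.4, -0.6, -0.5]
gripper_width: 1.003
grasp_force: 0.0
marker_shoulder scene 0.65 [322. 211.] [0.5385 0.0009 0.072 ]
marker_shoulder side 0.44 [272. 228.] [ 0.529  -0.0059  0.072 ]
marker_shoulder wrist 0.67 [277. 202.] [0.5395 0.01   0.072 ]
   tri [0.537  0.0054 0.0693]
sleeve_grip scene 0.64 [318. 221.] [0.5378 0.0103 0.05  ]
sleeve_grip side 0.73 [276. 234.] [0.5436 0.0085 0.05  ]
   tri [0.5416 0.0083 0.0487]
cap_mouth scene 0.53 [230. 265.] [0.5902 0.1912 0.    ]
cap_mouth side 0.44 [269. 228.] [0.5883 0.1621 0.    ]
   tri [ 0.5982  0.187  -0.0109]
cap_center scene 0.66 [227. 258.] [0.5929 0.1957 0.021 ]
cap_center side 0.43 [268. 218.] [0.5914 0.1772 0.021 ]
   tri [0.5978 0.1932 0.0144]
chuck scene 0.95 [315. 240.] [0.5364 0.0166 0.    ]
chuck side 0.6 [273. 256.] [0.5351 0.004  0.    ]
chuck wrist 0.88 [275. 186.] [0.5383 0.0111 0.    ]
   tri [ 0.5387  0.012  -0.0042]
[0.53749869 0.01067038 0.18041485] [-0.00910448 -0.06961751  0.66376885] [-0.0065068   0.02067723 -0.04122428] [[ 2.588e-01  9.659e-01  1.000e-04]
 [ 9.659e-01 -2.588e-01  0.000e+00]
 [ 0.000e+00  1.000e-04 -1.000e+00]] [-0.24109413  0.29073447  0.16153393  1.85462841 -0.05480601  1.00037132
 -0.31842562]
```

View pics/wrist4.png

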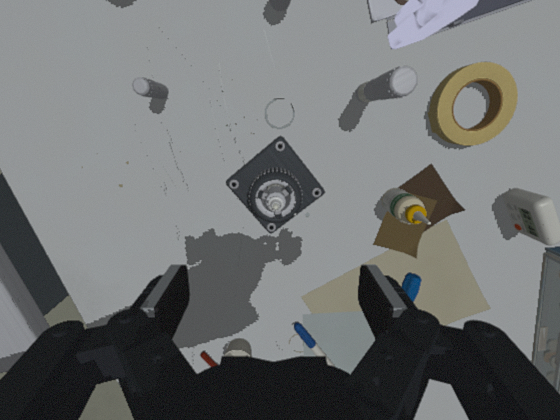

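The wrist picture shows the chuck at (275,185) with the nib about (275,203), the wide cap at (276,8) and the slim cap at (150,88). Nothing else has moved. Going above the wide cap.

```bash
python3 -c "
from h import *
s=viewer.snapshot('wrist');print(atz(s,(275,203),.09),atz(s,(275.5,194),.05))
cs=[(280,145),(233,184),(271,227),(319,192)];print(np.mean([atz(s,p,.01) for p in cs],0))"
python3 -m creep '[[0.5,0.02,0.1,0,0,-0.5,1],[1.1,0.04,0.2,0,0,-1,1],[1.8,0.07,0.3,0,0,-1.5,1],[2.5,0.09,0.5,0,0,-2,0.6],[3.1,0.11,0.7,0,0,-2.5,0.6],[3.6,0.13,0.9,0,0,-3,0.6],[3.8,0.14,1.2,0,0,-3,0.6],[3.8,0.14,1.2,0,0,-3,0.6]]' 40
python3 look.py 5 cap_mouth=0 cap_center=.021;  python3 - <<'E'
from h import *
o=readout.get_obs();print(o['tcp_pos'],rot(o['tcp_rot']).round(4))
s=viewer.snapshot("wrist")
for d in viewer.silhouettes("snap_cap","wrist")[:2]: print(d["confidence"],d["bbox"])
E
```

```text
[0.53917211 0.01483104 0.09      ] [0.53947725 0.01308959 0.05      ]
[0.53935724 0.01040537 0.01      ]
t: 15.35
tcp_pos: [0.5924, 0.1921, 0.1184]
tcp_rot: [-0.0, 0.707, 0.707, -0.002]
wrist_force: [-0.3, -0.6, -0.3]
gripper_width: 0.597
grasp_force: 0.0
cap_mouth scene 0.64 [230. 264.] [0.5922 0.1904 0.    ]
cap_mouth side 0.49 [267. 226.] [0.5883 0.1767 0.    ]
cap_mouth wrist 0.76 [274. 195.] [0.5928 0.1953 0.    ]
   tri [ 0.5938  0.1912 -0.0052]
cap_center scene 0.6 [225. 256.] [0.6003 0.1941 0.021 ]
cap_center side 0.53 [266. 216.] [0.5913 0.1903 0.021 ]
cap_center wrist 0.92 [276. 200.] [0.5947 0.1954 0.021 ]
   tri [0.5955 0.1953 0.0212]
[0.59359804 0.19202903 0.12089498] [[ 7.e-04  1.e+00  7.e-04]
 [ 1.e+00 -7.e-04  2.e-04]
 [ 2.e-04  7.e-04 -1.e+00]]
0.87 [271.8, 205.1, 24.1, 29.8]
```

View pics/wrist5.png

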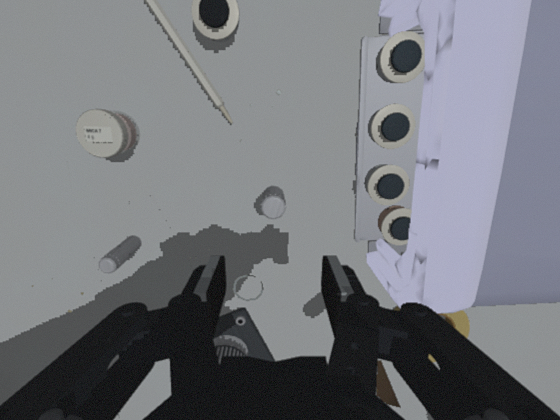

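The wrist picture shows the cap's top at (273,206), on the fingers' centre line (x≈274), and the tray edge at x≈360, clear of the fingers. Descending and gripping.

```bash
python3 -m creep '[[0.05,0.01,0.4,0,0,0,0.6],[0.05,0.01,0.8,0,0,0,0.6],[0.05,0.01,1.2,0,0,0,0.6],[0.05,0.01,1.6,0,0,0,0.6],[0.05,0.01,2.0,0,0,0,0.6],[0.05,0.01,2.28,0,0,0,0.6],[0.05,0.01,2.28,0,0,0,0.6],[0.05,0.01,2.28,0,0,0,0.6]]' 60
python3 look.py 6 cap_center=.021
python3 -c "
from h import *
a=cv2.imread('pics/wrist6.png');b=cv2.imread('pics/scene6.png')[180:300,150:310]
cv2.imwrite('pics/c6.png',np.hstack([cv2.resize(a,(400,300)),cv2.resize(b,(400,300))]))"
```

```text
t: 16.9
tcp_pos: [0.5944, 0.195, 0.0069]
tcp_rot: [0.0, 0.707, 0.707, 0.0]
wrist_force: [0.1, -0.3, 0.1]
gripper_width: 0.598
grasp_force: 0.0
cap_center scene 0.62 [319. 212.] [ 0.5782 -0.0299  0.021 ]
cap_center side 0.56 [263. 220.] [0.5756 0.1703 0.021 ]
cap_center wrist 0.66 [272. 262.] [0.5929 0.1942 0.021 ]
   tri [0.5582 0.1021 0.0454]
```

View pics/c6.png

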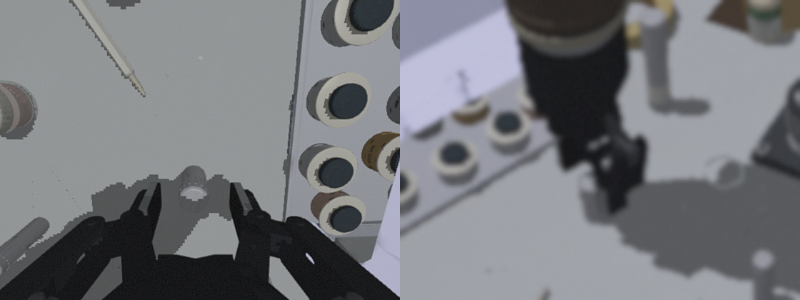

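The cap is at (194,185) between the pads (158 and 233 in the left half). Closing.

```bash
python3 -m creep '[[0,0,0,0,0,0,0.4],[0,0,0,0,0,0,0.3],[0,0,0,0,0,0,0.15],[0,0,0,0,0,0,0.15],[0,0,0,0,0,0,0.15],[0,0,0,0,0,0,0.15],[0,0,0,0,0,0,0.15],[0,0,0,0,0,0,0.15]]' 70; python3 -c "
from h import *
s=viewer.snapshot('wrist');cv2.imwrite('pics/w7.png',s['color'])
o=readout.get_obs();print(o['tcp_pos'],o['wrist_force'])
print([(d['confidence'],d['at'],atz(s,d['at'],.021)) for d in viewer.landmark_of('cap_center','wrist')[:1]])
print([(d['confidence'],d['bbox']) for d in viewer.silhouettes('snap_cap','wrist')[:1]])"
```

```text
t: 18.2
tcp_pos: [0.5939, 0.1949, 0.0066]
tcp_rot: [-0.0, 0.707, 0.707, 0.0]
wrist_force: [-2.0, -0.7, 5.8]
gripper_width: 0.185
grasp_force: 68.7
[0.59386386 0.19492587 0.00657812] [-1.43716311  0.47592695  5.50559298]
[(0.87, [275.2, 259.7], array([0.59380659, 0.1959716 , 0.021     ]))]
[(0.79, [272.0, 265.7, 32.3, 66.4])]
```

```bash
python3 -m creep '[[0,0,-0.2,0,0,0,0.15],[0,0,-0.5,0,0,0,0.15],[0,0,-1.0,0,0,0,0.15],[0,0,-1.5,0,0,0,0.15],[0,0,-2.0,0,0,0,0.15],[0,0,-2.4,0,0,0,0.15],[0,0,-2.5,0,0,0,0.15],[0,0,-2.5,0,0,0,0.15]]'; python3 -c "
from h import *
s=viewer.snapshot('wrist');cv2.imwrite('pics/w8.png',s['color'])
o=readout.get_obs();print(o['tcp_pos'],o['wrist_force'])
T=rot(o['tcp_rot'])
for n in('cap_center','cap_mouth'):
  for d in viewer.landmark_of(n,'wrist')[:1]:
    z=o['tcp_pos'][2]+(.015 if n=='cap_center' else -.006); print(n,d['confidence'],d['at'],T.T@(atz(s,d['at'],z)-o['tcp_pos']))"
```

```text
t: 19.35
tcp_pos: [0.5939, 0.1949, 0.1317]
tcp_rot: [0.0, 0.707, 0.707, 0.0]
wrist_force: [0.5, 1.2, -1.0]
gripper_width: 0.181
grasp_force: 84.6
[0.59356259 0.19477398 0.13100239] [ 0.34599023 -0.39607751 -1.75024921]
cap_center 0.6 [274.4, 263.1] [-0.00104824 -0.0001476  -0.0149997 ]
cap_mouth 0.59 [275.2, 246.2] [-2.75668545e-05  4.61781142e-04  5.99977849e-03]
```

View pics/w8.png

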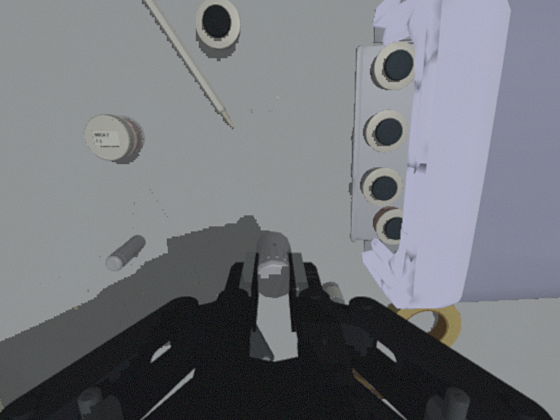

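The wrist picture shows the cap at (273,250) held upright between the pads, with the slim cap, jar and cups untouched. Moving over the chuck.

```bash
python3 -m creep '[[-0.4,-0.12,0,0,0,0,0.15],[-1.0,-0.3,0,0,0,0,0.15],[-1.6,-0.48,0,0,0,0,0.15],[-2.3,-0.68,0,0,0,0,0.15],[-2.9,-0.86,0,0,0,0,0.15],[-3.4,-1.01,0,0,0,0,0.15],[-3.67,-1.09,0,0,0,0,0.15],[-3.67,-1.09,0,0,0,0,0.15]]'; python3 - <<'E'
from h import *
o=np.mean([readout.get_obs()['tcp_pos'] for _ in range(3)],0)
S={c:viewer.snapshot(c) for c in("scene","side","wrist")}
o=(o+readout.get_obs()['tcp_pos'])/2; print(o)
for c,s in S.items():
    cv2.imwrite(f"pics/{c}9.png",s["color"])
    for n,z in(("cap_center",o[2]+.015),("cap_mouth",o[2]-.006),("marker_shoulder",.072),("chuck",0),("sleeve_grip",.05)):
        for d in viewer.landmark_of(n,c)[:1]: print(c,n,d["confidence"],np.round(d["at"],1),np.round(atz(s,d["at"],z),4))
s=S["wrist"]; a=s["color"][150:330,180:370]
T=[]
for c in("scene","side"):
    q=proj(S[c],[.539,.011,.1]).astype(int); T.append(cv2.resize(S[c]["color"][q[1]-40:q[1]+40,q[0]-35:q[0]+35],(262,300)))
cv2.imwrite("pics/c9.png",np.hstack([cv2.resize(a,(276,300)),*T]))
E
```

```text
t: 20.5
tcp_pos: [0.539, 0.01, 0.1314]
tcp_rot: [0.0, 0.708, 0.706, -0.0]
wrist_force: [-0.1, 0.1, -0.3]
gripper_width: 0.18
grasp_force: 84.7
[0.53928728 0.01128208 0.13134988]
scene cap_center 0.6 [318.2 181.8] [0.5479 0.0058 0.1463]
scene cap_mouth 0.61 [320. 193.] [0.5389 0.0079 0.1253]
scene marker_shoulder 0.57 [320.9 211.3] [0.5395 0.0017 0.072 ]
scene chuck 0.97 [318.8 239.6] [0.5318 0.0095 0.    ]
scene sleeve_grip 0.66 [316.6 220.2] [0.5417 0.0098 0.05  ]
side cap_center 0.71 [207.3 222.6] [ 0.359  -0.1112  0.1463]
side cap_mouth 0.65 [272.6 206.4] [ 0.5248 -0.0167  0.1253]
side marker_shoulder 0.59 [275.6 206.6] [0.5879 0.1186 0.072 ]
side chuck 0.61 [270.6 254. ] [0.5343 0.0156 0.    ]
side sleeve_grip 0.85 [276.  233.6] [0.5447 0.0105 0.05  ]
wrist cap_center 0.95 [271.9 261. ] [0.5376 0.0127 0.1463]
wrist cap_mouth 0.96 [269.5 242.6] [0.536  0.0148 0.1253]
wrist marker_shoulder 0.91 [274.  218.8] [0.539  0.0125 0.072 ]
wrist chuck 0.77 [271.7 197.1] [0.5368 0.0118 0.    ]
wrist sleeve_grip 0.15 [270.8 195.6] [0.5363 0.0262 0.05  ]
```

View pics/c9.png

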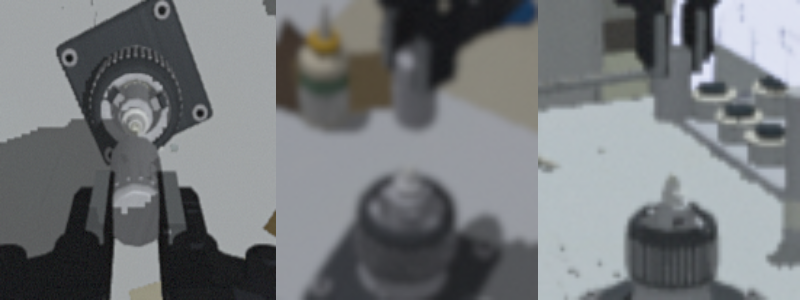

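The crop shows the cap's centre line (136) lined up with the nib (135) in the wrist view. The nib is at (405,178) in the scene crop and (672,190) in the side crop. I'll check these against the projections numerically.

```bash
python3 - <<'E'
from h import *
for c in("scene","side","wrist"):
    s=viewer.snapshot(c)
    q=proj(s,[.539,.011,.1]); print(c,"q",q)
    for z in(.05,.072,.086,.09,.13,.14): print("  ",z,np.round(proj(s,[.5393,.0113,z]),2))
    b=proj(s,[.5393,.0113,.085]);print("  d/dx",proj(s,[.5493,.0113,.085])-b,"d/dy",proj(s,[.5393,.0213,.085])-b)
    if c!="wrist":
        g=cv2.cvtColor(s["color"],6); x=int(b[0])
        for z in(.092,.088,.084,.08,.125,.13,.135):
            y=int(round(proj(s,[.5393,.0113,z])[1])); print(z,y,x-12,g[y,x-12:x+13])
E
```

```text
scene q [318.13358497 203.27996771]
   0.05 [316.82 221.21]
   0.072 [317.29 213.48]
   0.086 [317.6  208.43]
   0.09 [317.69 206.96]
   0.13 [318.61 191.82]
   0.14 [318.85 187.89]
  d/dx [-3.34219596 -2.77318552] d/dy [-3.86750046  2.23911538]
0.092 206 305 [155 153 155 154 154 154 154 154 155 154 153 152 154 155 155 153 154 155
 154 154 155 155 155 155 154]
0.088 208 305 [154 154 154 155 154 154 151 148 144 141 139 141 145 144 137 134 143 147
 151 152 154 155 155 155 154]
0.084 209 305 [155 155 155 153 150 146 135 126 122 123 132 139 141 134 122 117 122 128
 134 142 148 151 154 155 155]
0.08 211 305 [154 153 147 132 111  90  75  69  85 117 140 149 141 129 117 103  89  79
  74  81  97 118 138 150 154]
0.125 194 305 [ 86  90 107 132 149 154 154 150 138 118 101  92  89  86  85  84  83  81
  86 104 133 150 154 154 154]
0.13 192 305 [ 82  83  92 109 122 125 126 123 115 103  96  93  91  87  85  84  83  82
  83  98 129 148 153 153 154]
0.135 190 305 [ 74  75  74  75  76  75  75  76  79  88  92  92  90  88  85  83  83  81
  83  97 125 146 152 154 153]
side q [273.76454249 212.624808  ]
  
[... 584 characters left out ...]
88 186 187 186 186 188 187 173 131 123 127 143 185 190 187
 187 188 187 187 188 188 187]
0.125 202 261 [187 187 188 188 188 188 189 186 119 102 106 106 108 107 107 106 106 103
  95 102 111 111 110 112 141]
0.13 200 261 [189 188 189 189 189 189 190 188 119 102 105 109 108 108 107 105 104 104
 103 106 107 108 108 105 110]
0.135 197 261 [132 135 127 126 135 150 144 131 105 103 106 109 109 108 108 106 102 107
 154 182 137 126 121 119 119]
wrist q [274.31537055 232.22859506]
   0.05 [274.46 211.04]
   0.072 [274.57 219.15]
   0.086 [274.64 225.11]
   0.09 [274.67 226.95]
   0.13 [274.97 249.59]
   0.14 [275.07 256.83]
  d/dx [ 1.30607857e+01 -9.49516877e-03] d/dy [ 8.67708993e-03 -1.24508127e+01]
```

Side and wrist views agree within about 0.5 mm. The nib taper gives several mm of capture, so I'll lower with a force check before the bead.

```bash
python3 -m creep '[[0.01,0,0.1,0,0,0,0.15],[0.01,0,0.25,0,0,0,0.15],[0.01,0,0.4,0,0,0,0.15],[0.01,0,0.55,0,0,0,0.15],[0.01,0,0.7,0,0,0,0.15],[0.01,0,0.8,0,0,0,0.15],[0.01,0,0.84,0,0,0,0.15],[0.01,0,0.84,0,0,0,0.15]]' 80; python3 -c "
from h import *;o=readout.get_obs();print(o['tcp_pos'],o['wrist_force'],o['ft_torque'])"
```

```text
t: 22.55
tcp_pos: [0.5394, 0.0119, 0.0894]
tcp_rot: [0.0, 0.707, 0.707, -0.0]
wrist_force: [-0.7, -0.3, -0.9]
gripper_width: 0.178
grasp_force: 94.2
[0.53943926 0.01185671 0.08937426] [-0.65225536 -0.29725356 -0.92996675] [-0.0688741  -0.00711874  0.01895895]
```

```bash
python3 -m creep '[[0,0,0.02,0,0,0,0.15],[0,0,0.04,0,0,0,0.15],[0,0,0.05,0,0,0,0.15],[0,0,0.06,0,0,0,0.15],[0,0,0.07,0,0,0,0.15],[0,0,0.08,0,0,0,0.15],[0,0,0.08,0,0,0,0.15],[0,0,0.08,0,0,0,0.15]]'; python3 -c "
from h import *;o=readout.get_obs();print(o['tcp_pos'],o['wrist_force'],o['ft_torque'])"
```

```text
t: 23.55
tcp_pos: [0.5394, 0.0119, 0.0854]
tcp_rot: [0.0, 0.707, 0.707, 0.0]
wrist_force: [-0.2, -0.4, 0.0]
gripper_width: 0.18
grasp_force: 94.2
[0.53939668 0.0118906  0.08539788] [-0.16739008 -0.40085157  0.02674528] [ 0.02593698 -0.04339251 -0.02606005]
```

```bash
python3 -m creep '[[0,0,0.01,0,0,0,0.15],[0,0,0.02,0,0,0,0.15],[0,0,0.03,0,0,0,0.15],[0,0,0.04,0,0,0,0.15],[0,0,0.05,0,0,0,0.15],[0,0,0.06,0,0,0,0.15],[0,0,0.06,0,0,0,0.15],[0,0,0.06,0,0,0,0.15]]'; python3 -c "
from h import *;o=readout.get_obs();print(o['tcp_pos'],o['wrist_force'],o['ft_torque'])"
```

```text
t: 24.55
tcp_pos: [0.5402, 0.0118, 0.0838]
tcp_rot: [0.001, 0.707, 0.707, 0.001]
wrist_force: [-3.2, -0.4, 12.8]
gripper_width: 0.179
grasp_force: 96.9
[0.54022824 0.01177802 0.08383147] [-3.19190804 -0.44395421 12.7738364 ] [-0.23654064  0.71164158 -0.00800879]
```

```bash
python3 -m creep '[[0,0,0.01,0,0,0,0.15],[0,0,0.02,0,0,0,0.15],[0,0,0.03,0,0,0,0.15],[0,0,0.04,0,0,0,0.15],[0,0,0.05,0,0,0,0.15],[0,0,0.06,0,0,0,0.15],[0,0,0.06,0,0,0,0.15],[0,0,0.06,0,0,0,0.15]]'; python3 -c "
from h import *;o=readout.get_obs();print(o['tcp_pos'],o['wrist_force'],o['ft_torque'])"
```

```text
t: 25.55
tcp_pos: [0.5392, 0.0118, 0.0792]
tcp_rot: [-0.0, 0.707, 0.707, -0.0]
wrist_force: [0.9, -1.1, -1.4]
gripper_width: 0.176
grasp_force: 94.0
[0.53916777 0.01183736 0.07918817] [ 0.94418127 -1.11126342 -1.43494538] [-0.20665618 -0.12128172  0.07449166]
```

The force rose to about 13 N and then dropped as the cap snapped on. Pressing firmly now.

```bash
python3 -m creep '[[0,0,0.01,0,0,0,0.15],[0,0,0.015,0,0,0,0.15],[0,0,0.02,0,0,0,0.15],[0,0,0.025,0,0,0,0.15],[0,0,0.03,0,0,0,0.15],[0,0,0.035,0,0,0,0.15],[0,0,0.035,0,0,0,0.15],[0,0,0.035,0,0,0,0.15]]'; python3 -c "
from h import *;o=readout.get_obs();print(o['tcp_pos'],o['wrist_force'],o['ft_torque'])"
```

```text
t: 26.55
tcp_pos: [0.5395, 0.012, 0.0784]
tcp_rot: [0.0, 0.707, 0.707, 0.0]
wrist_force: [-2.9, -0.5, 8.1]
gripper_width: 0.178
grasp_force: 96.0
[0.53954001 0.01202467 0.07836317] [-2.93480188 -0.52275056  8.11682379] [-1.94523865e-01  6.76455804e-01  3.07338621e-05]
```

```bash
python3 -m creep '[[0,0,0.005,0,0,0,0.15],[0,0,0.01,0,0,0,0.15],[0,0,0.015,0,0,0,0.15],[0,0,0.015,0,0,0,0.15],[0,0,0.015,0,0,0,0.15],[0,0,0.015,0,0,0,0.15],[0,0,0.015,0,0,0,0.15],[0,0,0.015,0,0,0,0.15]]'; python3 -c "
from h import *;o=readout.get_obs();print(o['tcp_pos'],o['wrist_force'],o['ft_torque'])"
```

```text
t: 27.55
tcp_pos: [0.5396, 0.0121, 0.0781]
tcp_rot: [0.0, 0.707, 0.707, 0.0]
wrist_force: [-4.1, 0.1, 13.3]
gripper_width: 0.18
grasp_force: 97.0
[0.53959932 0.01214898 0.07813148] [-4.06853831  0.07129228 13.34905608] [-0.1885444   1.08980118 -0.03547328]
```

```bash
python3 look.py 10 slim_cap_center=.027 capped_marker=0 resin_bottle=0 cap_mouth=.072; python3 -c "
from h import *;print([readout.get_obs()['wrist_force'][2] for _ in range(3)], r.close_job())"
```

```text
slim_cap_center scene 0.61 [294. 291.] [0.4478 0.1444 0.027 ]
slim_cap_center side 0.49 [218. 227.] [0.4517 0.1465 0.027 ]
slim_cap_center wrist 0.97 [129.  31.] [0.4455 0.1433 0.027 ]
   tri [0.4482 0.1434 0.0283]
capped_marker scene 0.64 [251. 223.] [0.6587 0.091  0.    ]
capped_marker side 0.55 [308. 237.] [0.6538 0.0732 0.    ]
capped_marker wrist 0.59 [423. 120.] [0.6571 0.0882 0.    ]
   tri [ 0.6616  0.0881 -0.0064]
resin_bottle side 0.85 [336. 257.] [ 0.6648 -0.0501  0.    ]
resin_bottle wrist 0.86 [415. 268.] [ 0.6699 -0.042   0.    ]
   tri [ 0.6701 -0.043  -0.0032]
cap_mouth scene 0.41 [318. 215.] [0.5351 0.0133 0.072 ]
cap_mouth side 0.43 [273. 228.] [ 0.5311 -0.0054  0.072 ]
cap_mouth wrist 0.73 [272. 249.] [0.538 0.01  0.072]
   tri [0.538  0.0087 0.0664]
the job is handed in; nothing more can be done
[np.float64(13.065909044258099), np.float64(13.065909044258099), np.float64(13.065909044258099)] None
```

The job is handed in at about 28 s: the sleeve is turned tight (wrench about 2 N m), and the cap is snapped onto the shoulder and still held down at about 13 N; the slim cap, capped marker and bottle checked at the end had not moved, and the jar, cup and tape were not rechecked.

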